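# Set the paper trimmer's stop to its A5 click

### The job

The trimmer's sliding paper stop has been left too far out: set it for A5. With the fingertips push it gently along its groove towards the cutter until it clicks in at the second format line counted from the cutter rail (there is a click at every line, and some may have to be passed on the way), then take the hand away. Only push the stop, do not pinch or lift it, and leave the cutter head, the glue stick, the stapler and the tape dispenser as they stand.

Things in the scene. Friction and masses are not known exactly. Their poses are not given: they have to be found in the camera images.
- trimmer: Rotary paper trimmer, fixed to the desk: a grey board 330 mm (its x) by 320 mm (its y), its flat top 20 mm above the desk. Origin: the board's centre at desk height; x along the cut, y from the cutter side to the outer side, z up. The cutting line is at y = -125 mm, under a metal rail with black end blocks, up to 70 mm above the desk. A fence 8 mm high runs along the edge at x = -158 mm.
- format_line (a point): Where the A5 format line crosses the stop's groove, on the board's top (20 mm above the desk). Four thin dark format lines run along the trimmer's x at y = -20 (A6), +23.5 (A5, the second from the cutter rail), +57 (B5) and +85 mm (A4). The groove is the dark strip with bright lips along y at x = 0. Axes as the trimmer's.
- stop (a joint): Paper stop's travel towards the cutter (the trimmer's -y), m: 0 outer end, 0.133 inner end; starts at 0 to 0.066. Clicks at 0.018 (A4), 0.046 (B5), 0.0795 (A5, wanted), 0.123 (A6). It slides with 1 to 2 N and stays where left; within 3 mm of a click a sprung ball draws it in: it runs ahead of the finger and the push drops to nothing; 6 to 8 N push it out again.
- stop_face (a point): The paper stop: a metal fence plate 120 mm long (x), 5 thick, 24 tall, on a black shoe (46 mm in x, 32 in y, 12 tall) with an upright black thumb tab (30 mm in x, 10 in y, top 32 mm above the board) at its back. The point: foot of the plate's cutter-side face, mid-length, 1.5 mm above the board; it comes over a format line when the stop clicks in there. Axes as the trimmer's.
- push_pad (a point): Middle of the flat back of the stop's thumb tab, facing the trimmer's +y: flat 30 mm wide, from the board to 32 mm above it (the shoe's back below is flush with it). The point is 18 mm above the board, 37 mm behind the fence plate's face. Push here towards the trimmer's -y. Axes as the trimmer's.
- stop_lift (a joint): how far the stop has been lifted out of its groove, m (0: seated; it is only set in from above and about 4 N would lift it)
- cutter_top (a point): top of the black cutter head (70 mm long, 46 mm wide), 90 mm above the desk; the head slides along its rail (trimmer's x) with about 3 N and is to be left where it is
- glue_stick: glue stick standing upright on the trimmer's board beyond one end of the stop, loose, 27 mm thick, 70 mm tall, 30 g; origin at the centre of its foot
- stapler: black desk stapler lying on the desk near the trimmer, loose, 135 x 36 x 47 mm, long side along its x; origin at the centre of its underside
- tape_dispenser: grey desk tape dispenser on the desk near the trimmer, loose, 135 x 52 mm, up to 78 mm tall, 0.65 kg, long side along its x; origin at the centre of its underside
Not all that is in view belongs to the job. Of the things shaped like the glue_stick, the white one is meant.

How it is judged:
By the outcome, as a careful person would: the job done as asked, in the order asked, and still so for the second after the job is handed in, with the robot touching nothing.
It also fails if it takes over 51 s, if anything falls off the work surface, if the arm or the gripper's body presses on something with over 40 N, if the wrist force passes 120 N, or if a joint passes its speed limit or range.

### The arm

A 6-joint arm with a two-finger parallel gripper is mounted at the origin on the work surface. World frame = base frame: x ahead of the robot, y to its left, z up, the work surface at z = 0. Lengths are in m, angles in rad, forces in N, time in s.
With the tool pointing down it reaches from about 0.425 to 0.95 m from the base axis. Payload 3.5 kg.
Tool frame: the origin (TCP) lies at the very end of the fingers, on their centre line; the grasp point (between the pads) lies 19 mm behind it; z points along the fingers, y is the line along which they close (so a half turn about z gives the same grasp; the last joint's range is limited). The gripper opens to 85 mm and grips with 20 to 120 N. Pads are 22 mm wide; open, the fingers measure 114 mm over their backs; the gripper's body (76 mm by 85 mm) begins 54 mm behind the grasp point. The pads swing forward as they close: fully open they stand 13 mm farther back than shut.
Start: joints at [-1.292, 0.286, 1.577, -0, 1.279, -0.15], TCP at [0.281, -0.614, 0.231] pointing down, gripper open.
Joint ranges: [-2.77, 2.77], [-0.9, 2.22], [0.21, 2.48], [-1.53, 4.67], [0.24, 2.81], [-2.84, 2.84]. Speed limits (rad/s): [2.79, 2.79, 3.14, 3.14, 3.14, 3.14].

### API

Orientations are given as [roll, pitch, yaw] about the fixed x, y, z axes, in that order (R = Rz(yaw) Ry(pitch) Rx(roll)).
In Python, from rig import get_state, imaging, ticket gives the robot as it stands.
- The arm moves only by the shell command python3 -m crank 'ROWS' [FORCE]. ROWS is JSON, a list of rows, each a list of 5 numbers: the opening, from -1 (shut) to 1 (fully open), so that 0 is half open, then the shift along the world's x, y, z normalised to -1 to 1, where 1 is 30 cm, then the turn about the world's z normalised to -1 to 1, where 1 is 1.5 rad. In form: [[jaw, x, y, z, roll], ...]. A call has 1 to 10 rows; each row shifts and turns the commanded pose from where the row before left it; what a row does not reach is not made up. A row lasts 1/12 s, in which the tool goes at most 41.7 mm and 7.16 degrees, less where a joint would pass 70% of its speed; a pose out of reach is approached as far as the arm can. A call with a number of a shift or a turn outside -1 to 1 is refused whole. A call with a gripper value outside its range is refused whole. The fingers move at their own pace and stop on an object; FORCE is the grip in N (left out, the last holds). Time passes only in rows, so rows that do not move let the fingers close. It gives the time, the measured TCP pose, the force, the opening and the grip force at its end, in the units of the state.
- get_state(): the state, without advancing time (a new reading comes with each control period).
- imaging.get_image(name): name is "scene" or "top" or "wrist"; returns the picture (480x640x3 uint8, red, green, blue); there is no depth.
- imaging.camera_params(name): a dict with "fx", "fy", "cx", "cy" (pixels), "xyz" and "attitude" of the camera in the world; the wrist camera has in their place "mount" (4x4, takes a point from camera to tool coordinates, whose origin is the TCP and whose axes are the flange's). Camera axes: x right, y down, z forward; pixel columns grow to the right and rows downward; lengths in m; the calibration is good to about 2 mm. A picture is of the moment at which its call begins: read the wrist's pose just before it. camera_params takes no time and is no camera call.
- ticket.finish_job(): hands the job in; it is judged then, once.
Trained networks look in the newest picture that a camera, given by its name, has taken for a name from the list of things; names that differ only in an ending like _2 or _b are one class to them, and where a whole thing is asked for, a point or a joint stands for the part that bears it (a point fixed in the world has none). Each returns a list of dicts, best first, with "p" (0 to 1); they miss things now and then, are a little off and sometimes report something else, mostly with a low value. They report only what shows in the picture. A call takes as long as a camera call. They do not tell look-alikes from the thing itself.
- imaging.spot_in(label, camera): "pixel" ([row, column] in pixels, amid what is visible of it).
- imaging.cut_out(label, camera): "region" (480x640 bool, what is visible of it) and "pixel" ([row, column] in pixels, amid what is visible of it).
- imaging.place_of(label, camera): "pixel" ([row, column] in pixels: a listed point, or the origin of a listed thing).
The state is a dict: "time": time; "qpos": joint angles; "joint_vel": joint speeds; "effort": joint torques, N m; "eef_pos": TCP position; "orientation": TCP orientation; "ft_force": force on the tool from outside, world axes, zero at the start; "wrist_torque": the same for the moment, N m; "opening": finger opening in m; "grip_force": force on a finger pad.
Only numpy, scipy, OpenCV 4.12 (cv2) and the standard library are available. Lean on these libraries where they do the work, as an engineer would, in place of code of your own. Each camera call takes 0.05 s, during which the arm holds its last target. There are 200 camera calls.

## Working session

There is one attempt and no reset: what is moved stays moved. The work goes in short steps, Python scripts to look and compute and a shell command to move; the robot and the scene stay as the last step left them, time stands still between calls to the robot, and variables do not carry over. Pictures are saved under pics/ and viewed, at most 10 in all, crops included, and the job is handed in when it is done.

```bash
mkdir -p pics; cat > h.py <<'E'
import numpy as np, cv2
from scipy.spatial.transform import Rotation as R
from rig import get_state, imaging, ticket
def ray(cam,px):
    c=imaging.camera_params(cam)
    d=np.array([(px[1]-c['cx'])/c['fx'],(px[0]-c['cy'])/c['fy'],1])
    if 'mount' in c:
        s=get_state();T=np.eye(4);T[:3,:3]=R.from_euler('xyz',s['orientation']).as_matrix();T[:3,3]=s['eef_pos']
        M=T@np.array(c['mount']);return M[:3,3],M[:3,:3]@d
    A=np.array(c['attitude']);A=A if A.shape==(3,3) else R.from_euler('xyz',A).as_matrix()
    return np.array(c['xyz']),A@d
def at(cam,px,z):
    o,d=ray(cam,px);return o+d*(z-o[2])/d[2]
E
python3 - <<'E'
from h import *
for c in("top","scene"):
    print(c,imaging.camera_params(c))
    cv2.imwrite(f'pics/{c}0.png',imaging.get_image(c)[:,:,::-1])
Z=dict(trimmer=0,format_line=.02,stop_face=.0215,push_pad=.038,cutter_top=.09,glue_stick=.02,stapler=0,tape_dispenser=0)
for c in("top","scene"):
  for n,z in Z.items():
    for r in imaging.place_of(n,c)[:2]: print(c,n,round(r['p'],2),np.round(r['pixel']),at(c,r['pixel'],z).round(4))
E
```

```text
top {'fx': 452.90623355089247, 'fy': 452.90623355089247, 'cx': 316.2264953383743, 'cy': 246.486075657052, 'xyz': array([0.46998733, 0.07494181, 1.03277408]), 'attitude': array([-2.93294346e+00,  2.46199454e-03, -1.45681046e+00])}
scene {'fx': 623.307421679662, 'fy': 623.307421679662, 'cx': 326.0375196583385, 'cy': 242.28726015698493, 'xyz': array([1.26901045, 0.05020371, 0.96150807]), 'attitude': array([-2.52731879,  0.00346438,  1.52681256])}
top trimmer 0.85 [315. 363.] [ 0.5412 -0.0215  0.    ]
top trimmer 0.35 [292. 440.] [ 0.6129 -0.1893  0.    ]
top format_line 0.58 [308. 353.] [0.5523 0.0053 0.02  ]
top stop_face 0.82 [300. 324.] [0.5629 0.0711 0.0215]
top push_pad 0.77 [290. 307.] [0.5793 0.1097 0.038 ]
top cutter_top 0.72 [296. 443.] [ 0.5935 -0.1734  0.09  ]
top glue_stick 0.79 [220. 458.] [ 0.7833 -0.217   0.02  ]
top glue_stick 0.65 [258. 366.] [ 0.6678 -0.0135  0.02  ]
top stapler 0.69 [213. 378.] [ 0.7835 -0.0333  0.    ]
top tape_dispenser 0.78 [258. 258.] [0.6455 0.2338 0.    ]
scene trimmer 0.63 [225. 276.] [ 0.5453 -0.0168  0.    ]
scene trimmer 0.28 [270. 276.] [ 0.65   -0.0172  0.    ]
scene format_line 0.63 [221. 282.] [ 0.5526 -0.0041  0.02  ]
scene stop_face 0.74 [227. 322.] [0.5703 0.0693 0.0215]
scene push_pad 0.79 [223. 345.] [0.5765 0.1119 0.038 ]
scene cutter_top 0.61 [220. 183.] [ 0.5959 -0.1754  0.09  ]
scene glue_stick 0.95 [351. 152.] [ 0.8104 -0.2204  0.02  ]
scene glue_stick 0.74 [360. 350.] [0.8418 0.1042 0.02  ]
scene stapler 0.6 [335. 267.] [ 0.78   -0.0331  0.    ]
scene stapler 0.57 [221. 275.] [ 0.5371 -0.0205 -0.    ]
scene tape_dispenser 0.81 [256. 411.] [0.6294 0.2331 0.    ]
```

View pics/top0.png

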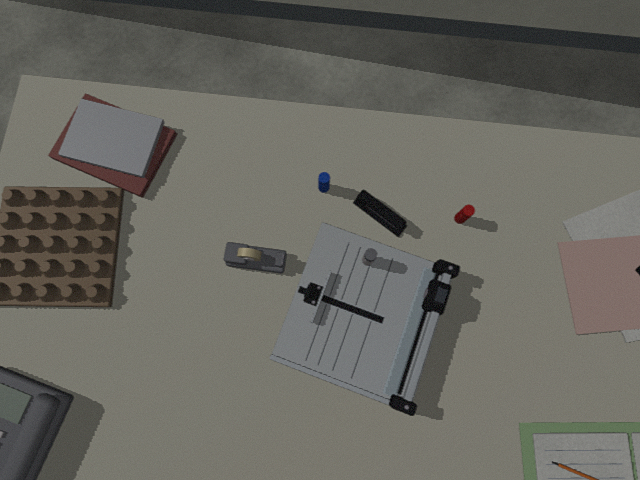

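View pics/scene0.png

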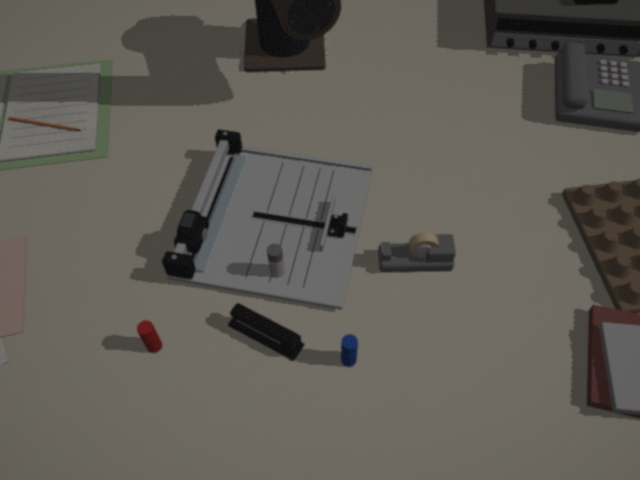

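The trimmer is yawed about -15°, with its cutter on the right in the top view. The stop is near (col 313, row 295). The groove runs from (300,290) to (383,321). The white glue stick is the one on the board at (370,257). The tape dispenser is at (255,257), clear of the pushing lane. Next I'll get the groove axis and the work offsets.

```bash
python3 - <<'E'
from h import *
s=get_state();print(s['time'],s['eef_pos'],s['orientation'],s['opening'])
a=at('top',[290,300],.02);b=at('top',[320.5,383],.02);d=(a-b)[:2];print(a,b,np.degrees(np.arctan2(d[1],d[0])))
a=at('scene',[230,355],.02);b=at('scene',[214.5,254],.02);d=(a-b)[:2];print(a,b,np.degrees(np.arctan2(d[1],d[0])))
r=imaging.cut_out('tape_dispenser','top')[0]
ys,xs=np.where(r['region']);print(r['p'],cv2.boxPoints(cv2.minAreaRect(np.c_[xs,ys].astype(np.float32))), [at('top',[y,x],.03)[:2].round(3) for x,y in cv2.boxPoints(cv2.minAreaRect(np.c_[xs,ys].astype(np.float32)))])
E
```

```text
0.9 [ 0.28065397 -0.61386677  0.23134728] [3.14157999e+00 4.79793733e-05 4.28813740e-01] 0.08552640624282444
[0.57963008 0.12659468 0.02      ] [ 0.53344481 -0.06371748  0.02      ] 76.3590766524426
[0.57982747 0.13160284 0.02      ] [ 0.53421351 -0.05840286  0.02      ] 76.50067813453947
0.55 [[221.73999 265.81998]
 [225.32    240.75998]
 [287.06    249.57999]
 [283.47998 274.63998]] [array([0.613, 0.307]), array([0.67 , 0.308]), array([0.666, 0.166]), array([0.608, 0.167])]
```

```bash
python3 -m crank '[[-1,0.05,0.125,0,0],[-1,0.05,0.125,0,0],[-1,0.05,0.125,0,0],[-1,0.05,0.125,0,0],[-1,0.05,0.125,0,0],[-1,0.05,0.125,0,0],[-1,0.05,0.125,0,0],[-1,0.05,0.125,0,0],[-1,0.05,0.125,0,0],[-1,0.05,0.125,0,0]]' 20
```

```text
time: 1.78
eef_pos: [0.431, -0.237, 0.2317]
orientation: [3.141, -0.0, 0.428]
ft_force: [1.4, 0.3, -0.7]
opening: -0.0
grip_force: 0.0
```

```bash
python3 -m crank '[[-1,0.051,0.1243,0,-0.0443],[-1,0.051,0.1243,0,-0.0443],[-1,0.051,0.1243,0,-0.0443],[-1,0.051,0.1243,0,-0.0443],[-1,0.051,0.1243,0,-0.0443],[-1,0.051,0.1243,0,-0.0443],[-1,0.051,0.1243,0,-0.0443],[-1,0.051,0.1243,0,-0.0443],[-1,0.051,0.1243,0,-0.0443],[-1,0.051,0.1243,0,-0.0443]]'
python3 -m crank '[[-1,0,0,0,0],[-1,0,0,0,0]]'
python3 - <<'E'
from h import *
s=get_state();print(s['time'],s['eef_pos'],s['orientation'])
cv2.imwrite('pics/w1.png',imaging.get_image('wrist')[:,:,::-1])
for n,z in dict(format_line=.02,stop_face=.0215,push_pad=.038,tape_dispenser=0,trimmer=0).items():
    for r in imaging.place_of(n,'wrist')[:2]: print(n,round(r['p'],2),np.round(r['pixel']),at('wrist',r['pixel'],z).round(4))
E
```

```text
time: 2.62
eef_pos: [0.5841, 0.1362, 0.2316]
orientation: [-3.141, -0.001, -0.239]
ft_force: [0.5, -1.0, 0.6]
opening: 0.0003
grip_force: 0.0
time: 2.78
eef_pos: [0.5838, 0.136, 0.2311]
orientation: [3.141, 0.0, -0.232]
ft_force: [0.1, -1.2, 0.7]
opening: -0.0001
grip_force: 0.0
2.7833 [0.5838484  0.13601409 0.23108358] [ 3.14131243e+00  3.26564542e-04 -2.31792223e-01]
format_line 0.87 [205. 488.] [ 0.5464 -0.0029  0.02  ]
format_line 0.33 [161. 196.] [0.6403 0.2278 0.02  ]
stop_face 0.61 [204. 394.] [0.5665 0.0741 0.0215]
push_pad 0.77 [210. 351.] [0.5741 0.1114 0.038 ]
tape_dispenser 0.89 [159. 195.] [0.6414 0.2331 0.    ]
trimmer 0.58 [200. 502.] [ 0.5414 -0.0232  0.    ]
```

View pics/w1.png

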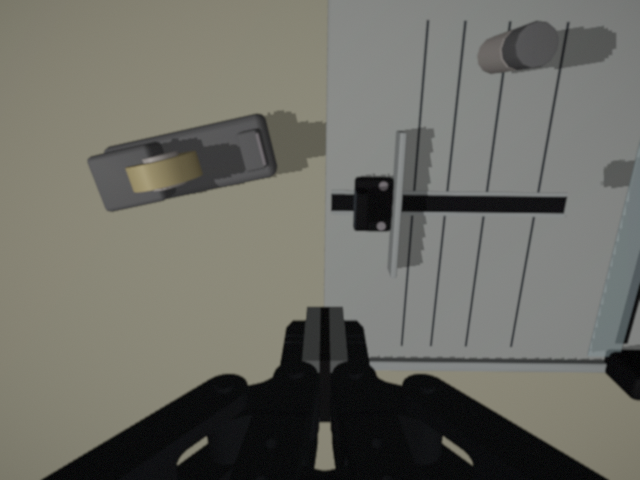

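The wrist view shows the stop's tab at (355,204). The groove is horizontal at row 204, so the hand is square to it. The format lines cross the groove at columns 410, 444, 486 and 537, and A5 is the one at 486. The stop sits just outside the A4 line, and the dispenser is clear of the fingers. Descending behind the tab.

```bash
python3 -m crank '[[-1,0,0,-0.13,0],[-1,0,0,-0.13,0],[-1,0,0,-0.13,0],[-1,0,0,-0.13,0],[-1,0,0,-0.08,0],[-1,0,0,-0.055,0],[-1,0,0,0,0],[-1,0,0,0,0]]'
python3 - <<'E'
from h import *
cv2.imwrite('pics/w2.png',imaging.get_image('wrist')[:,:,::-1])
for n,z in dict(format_line=.02,stop_face=.0215,push_pad=.038).items():
  for c in('wrist','top'):
    if c=='top': imaging.get_image(c)
    else: imaging.get_image(c)
    for r in imaging.place_of(n,c)[:1]: print(c,n,round(r['p'],2),np.round(r['pixel']),at(c,r['pixel'],z).round(4))
E
```

```text
time: 3.75
eef_pos: [0.5831, 0.1332, 0.0342]
orientation: [3.141, 0.002, -0.237]
ft_force: [-0.0, 0.2, 0.3]
opening: 0.0001
grip_force: 0.0
top format_line 0.7 [310. 355.] [ 5.487e-01 -1.000e-04  2.000e-02]
wrist stop_face 0.68 [316. 462.] [0.5674 0.0772 0.0215]
top stop_face 0.41 [213. 379.] [ 0.7775 -0.0343  0.0215]
wrist push_pad 0.6 [334. 381.] [0.577  0.1121 0.038 ]
top push_pad 0.31 [310. 355.] [0.5477 0.0017 0.038 ]
```

View pics/w2.png

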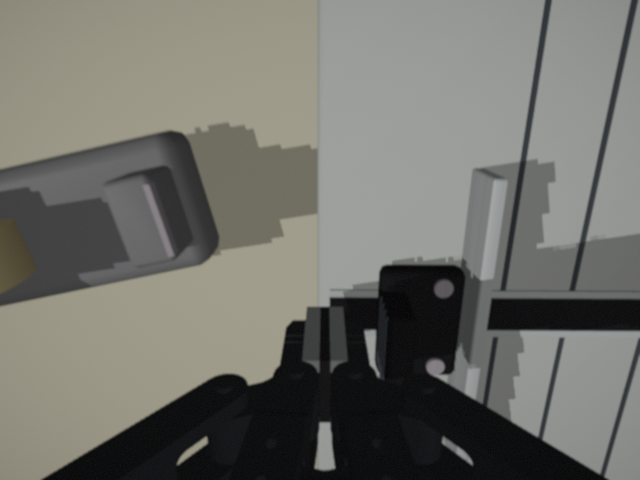

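Fingers are behind the tab (tab cols 378–415, fingers 305–345), in line with it and clear of the board and dispenser. Starting to push in small steps and watching the force.

```bash
f(){ grep -E 'eef|ft_' | tr '\n' ' '; echo; }
python3 -m crank '[[-1,-0.004,-0.0162,0,0],[-1,-0.0039,-0.0162,0,0]]'|f
python3 -m crank '[[-1,-0.0024,-0.0097,0,0]]'|f
python3 -m crank '[[-1,-0.0024,-0.0097,0,0]]'|f
python3 -m crank '[[-1,-0.0024,-0.0097,0,0]]'|f
python3 -m crank '[[-1,-0.0024,-0.0097,0,0]]'|f
python3 -m crank '[[-1,-0.0024,-0.0097,0,0]]'|f
python3 -m crank '[[-1,0,0,0,0]]'|f
```

```text
eef_pos: [0.5813, 0.1244, 0.0348] ft_force: [-0.1, 2.0, 0.3] 
eef_pos: [0.5805, 0.1213, 0.0349] ft_force: [0.1, 2.0, 0.4] 
eef_pos: [0.5798, 0.1185, 0.0349] ft_force: [-0.0, 1.6, -0.1] 
eef_pos: [0.579, 0.1152, 0.0348] ft_force: [0.0, 1.0, 0.2] 
eef_pos: [0.5785, 0.1127, 0.035] ft_force: [0.7, 7.9, 2.4] 
eef_pos: [0.5783, 0.1116, 0.0354] ft_force: [1.7, 13.8, 2.3] 
eef_pos: [0.5782, 0.1117, 0.0353] ft_force: [2.4, 8.0, -0.6]
```

```bash
f(){ grep -E 'eef|ft_' | tr '\n' ' '; echo; }
python3 - <<'E'
from h import *
cv2.imwrite('pics/w3.png',imaging.get_image('wrist')[:,:,::-1])
s=get_state();print(s['eef_pos'],s['ft_force'],s['wrist_torque'])
E
python3 -m crank '[[-1,-0.0006,-0.0025,0,0]]'|f
python3 -m crank '[[-1,0,0,0,0]]'|f
```

```text
[0.5782168  0.11152936 0.03527353] [1.77168712 7.20786251 0.68045795] [ 1.19337131 -0.13577879 -0.00466127]
eef_pos: [0.578, 0.1109, 0.0353] ft_force: [1.0, 7.1, 0.0] 
eef_pos: [0.5779, 0.1105, 0.0352] ft_force: [0.6, 7.3, 0.2]
```

View pics/w3.png

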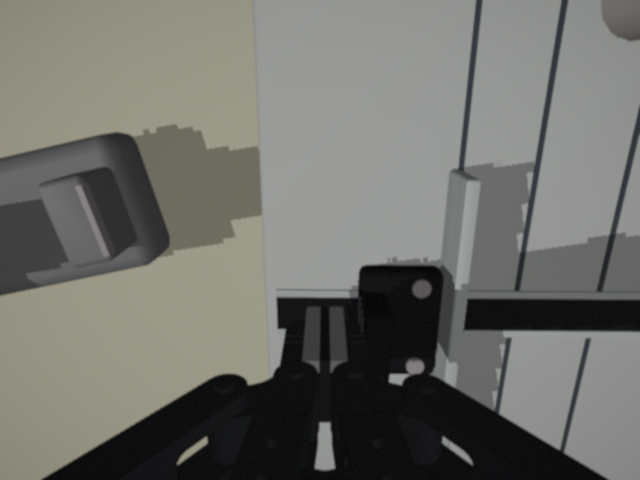

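The stop is seated at A4: the first line disappears under the plate at (462,170). Pushing it out of that click and on towards B5.

```bash
f(){ grep -E 'eef|ft_' | tr '\n' ' '; echo; }
python3 -m crank '[[-1,-0.0008,-0.0032,0,0]]'|f
python3 -m crank '[[-1,-0.0008,-0.0032,0,0]]'|f
python3 -m crank '[[-1,-0.0008,-0.0032,0,0]]'|f
python3 -m crank '[[-1,-0.0008,-0.0032,0,0]]'|f
python3 -m crank '[[-1,-0.0008,-0.0032,0,0]]'|f
python3 -m crank '[[-1,-0.0008,-0.0032,0,0]]'|f
```

```text
eef_pos: [0.5777, 0.1097, 0.0352] ft_force: [1.3, 6.3, -0.2] 
eef_pos: [0.5773, 0.1082, 0.0351] ft_force: [0.2, 3.9, -0.8] 
eef_pos: [0.5769, 0.1065, 0.0349] ft_force: [-0.2, 3.1, 1.1] 
eef_pos: [0.5765, 0.1051, 0.0349] ft_force: [0.7, 2.3, 0.8] 
eef_pos: [0.5763, 0.104, 0.0349] ft_force: [-0.5, 2.1, 1.0] 
eef_pos: [0.576, 0.103, 0.0349] ft_force: [-1.5, 1.4, 1.0]
```

```bash
f(){ grep -E 'eef|ft_' | tr '\n' ' '; echo; }
python3 -m crank '[[-1,-0.0016,-0.0065,0,0],[-1,-0.0016,-0.0065,0,0],[-1,-0.0016,-0.0065,0,0],[-1,-0.0016,-0.0065,0,0],[-1,-0.0016,-0.0065,0,0]]'|f
python3 -m crank '[[-1,-0.0016,-0.0065,0,0]]'|f
python3 -m crank '[[-1,-0.0016,-0.0065,0,0]]'|f
python3 -m crank '[[-1,-0.0008,-0.0032,0,0]]'|f
python3 -m crank '[[-1,-0.0008,-0.0032,0,0]]'|f
python3 -m crank '[[-1,-0.0008,-0.0032,0,0]]'|f
python3 -m crank '[[-1,-0.0008,-0.0032,0,0]]'|f
python3 -m crank '[[-1,-0.0008,-0.0032,0,0]]'|f
python3 -m crank '[[-1,-0.0008,-0.0032,0,0]]'|f
python3 -m crank '[[-1,-0.0008,-0.0032,0,0]]'|f
```

```text
eef_pos: [0.5736, 0.0933, 0.0348] ft_force: [-0.2, 2.7, 0.6] 
eef_pos: [0.5731, 0.0913, 0.0349] ft_force: [-1.2, 1.5, 0.8] 
eef_pos: [0.5726, 0.089, 0.0347] ft_force: [-0.1, 1.6, 0.9] 
eef_pos: [0.5723, 0.0878, 0.0346] ft_force: [-0.1, -0.3, -1.0] 
eef_pos: [0.572, 0.087, 0.0345] ft_force: [0.4, -0.4, 0.9] 
eef_pos: [0.5718, 0.0862, 0.0345] ft_force: [0.3, 0.5, 0.1] 
eef_pos: [0.5717, 0.0856, 0.0347] ft_force: [0.0, 1.6, 0.3] 
eef_pos: [0.5716, 0.0851, 0.0348] ft_force: [0.1, 3.7, -0.2] 
eef_pos: [0.5715, 0.0846, 0.0349] ft_force: [0.8, 5.4, 0.6] 
eef_pos: [0.5714, 0.0841, 0.035] ft_force: [1.7, 7.6, 0.6]
```

The force drop at y≈0.088 and the renewed resistance at 0.0855 are the B5 click. A5 should draw the stop in at y≈0.056. Next I push out of B5 and stop short of that.

```bash
f(){ grep -E 'eef|ft_' | tr '\n' ' '; echo; }
python3 -m crank '[[-1,-0.0008,-0.0032,0,0]]'|f
python3 -m crank '[[-1,-0.0008,-0.0032,0,0]]'|f
python3 -m crank '[[-1,-0.0008,-0.0032,0,0]]'|f
python3 -m crank '[[-1,-0.0008,-0.0032,0,0]]'|f
python3 -m crank '[[-1,-0.0016,-0.0065,0,0],[-1,-0.0016,-0.0065,0,0],[-1,-0.0016,-0.0065,0,0],[-1,-0.0016,-0.0065,0,0],[-1,-0.0016,-0.0065,0,0],[-1,-0.0016,-0.0065,0,0]]'|f
python3 -m crank '[[-1,0,0,0,0]]'|f
```

```text
eef_pos: [0.5713, 0.0836, 0.0351] ft_force: [2.4, 7.2, -0.0] 
eef_pos: [0.571, 0.0825, 0.035] ft_force: [1.3, 5.3, -0.7] 
eef_pos: [0.5706, 0.0812, 0.035] ft_force: [1.2, 2.9, -0.7] 
eef_pos: [0.5702, 0.0796, 0.0348] ft_force: [0.2, 2.9, -0.6] 
eef_pos: [0.5671, 0.067, 0.0348] ft_force: [0.4, 1.7, -0.4] 
eef_pos: [0.567, 0.0665, 0.0347] ft_force: [-0.7, -0.7, -0.4]
```

```bash
f(){ grep -E 'eef|ft_' | tr '\n' ' '; echo; }
python3 -m crank '[[-1,-0.0008,-0.0032,0,0],[-1,-0.0008,-0.0032,0,0],[-1,-0.0008,-0.0032,0,0]]'|f
python3 -m crank '[[-1,-0.0008,-0.0032,0,0],[-1,-0.0008,-0.0032,0,0]]'|f
python3 -m crank '[[-1,-0.0008,-0.0032,0,0]]'|f
python3 -m crank '[[-1,-0.0008,-0.0032,0,0]]'|f
python3 -m crank '[[-1,-0.0008,-0.0032,0,0]]'|f
```

```text
eef_pos: [0.5665, 0.0645, 0.0349] ft_force: [-0.4, 2.6, 0.5] 
eef_pos: [0.5661, 0.0626, 0.0349] ft_force: [-0.2, 1.7, 0.6] 
eef_pos: [0.5658, 0.0616, 0.0349] ft_force: [0.6, 1.8, 0.2] 
eef_pos: [0.5656, 0.0606, 0.0349] ft_force: [0.5, 2.9, 0.8] 
eef_pos: [0.5653, 0.0596, 0.0349] ft_force: [0.6, 2.2, 0.1]
```

```bash
f(){ grep -E 'eef|ft_' | tr '\n' ' '; echo; }
python3 -m crank '[[-1,-0.0008,-0.0032,0,0]]'|f
python3 -m crank '[[-1,-0.0008,-0.0032,0,0]]'|f
python3 -m crank '[[-1,-0.0008,-0.0032,0,0]]'|f
python3 -m crank '[[-1,-0.0006,-0.0025,0,0]]'|f
python3 -m crank '[[-1,0,0,0,0]]'|f
```

```text
eef_pos: [0.565, 0.0586, 0.0348] ft_force: [0.6, 2.7, 0.9] 
eef_pos: [0.5648, 0.0575, 0.0348] ft_force: [0.5, 0.7, -0.4] 
eef_pos: [0.5644, 0.0563, 0.0347] ft_force: [0.4, -0.5, -0.4] 
eef_pos: [0.5642, 0.0555, 0.0347] ft_force: [0.7, -0.1, 0.2] 
eef_pos: [0.5642, 0.0555, 0.0347] ft_force: [-1.7, 0.2, 0.2]
```

The push has dropped to nothing at y≈0.056, so it has clicked in at A5. Backing straight off, then up, then checking from above.

```bash
python3 -m crank '[[-1,0.0039,0.0162,0,0],[-1,0.0078,0.0324,0,0],[-1,0.0078,0.0324,0,0],[-1,0,0,0.1,0],[-1,0,0,0.13,0],[-1,0,0,0.13,0],[-1,0,0,0.13,0],[-1,0,0,0.13,0],[-1,0,0,0,0],[-1,0,0,0,0]]'
python3 - <<'E'
from h import *
cv2.imwrite('pics/w4.png',imaging.get_image('wrist')[:,:,::-1])
for n,z in dict(format_line=.02,stop_face=.0215,push_pad=.038).items():
    for r in imaging.place_of(n,'wrist')[:1]: print(n,round(r['p'],2),np.round(r['pixel']),at('wrist',r['pixel'],z).round(4))
E
```

```text
time: 9.78
eef_pos: [0.5723, 0.0814, 0.225]
orientation: [-3.14, -0.008, -0.235]
ft_force: [0.5, 0.2, -1.3]
opening: 0.0002
grip_force: 0.0
format_line 0.87 [210. 420.] [0.545  0.0031 0.02  ]
stop_face 0.94 [210. 419.] [0.5455 0.0045 0.0215]
push_pad 0.95 [215. 377.] [0.5542 0.0401 0.038 ]
```

View pics/w4.png

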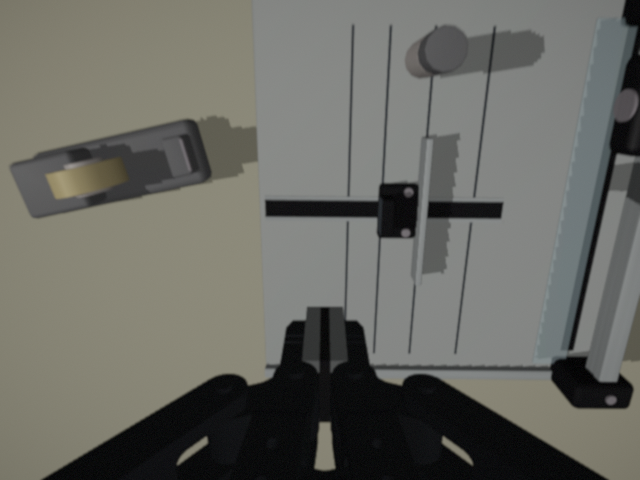

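The plate now stands on the A5 line, the second from the cutter: the line runs into it at (430,137) and out at (413,285). Only the A6 line, at about (480,200), is nearer the cutter. The stop is seated, the glue stick and dispenser are where they were, and the hand is clear. Handing in.

```bash
python3 -c "
from rig import ticket;print(ticket.finish_job())"
```

```text
the job is handed in; nothing more can be done
None
```

The paper stop is clicked in at the A5 line, confirmed by the force drop and a camera check; the hand is clear, nothing else was touched, and the job was handed in at about 10 s.

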